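Draw out the telescopic grill brush in the stall's tool drawer and hold it

ROBOT

A 7-joint arm with a two-finger parallel gripper is mounted at the origin on the work surface. World frame = base frame: x ahead of the robot, y to its left, z up, the work surface at z = 0. Lengths are in m, angles in rad, forces in N, time in s.
With the tool pointing down it reaches from about 0.425 to 0.875 m from the base axis. Payload 4.7 kg.
Tool frame: the origin (TCP) lies midway between the tips of the shut fingers; the grasp point (between the pads) lies 19 mm behind it; z points along the fingers, y is the direction in which the jaws open and shut (so a half turn about z gives the same grasp; the last joint's range is limited). The gripper opens to 87 mm and grips with 3 to 60 N. Pads are 19 mm wide; open, the fingers measure 117 mm over their backs; the gripper's body (75 mm by 190 mm) begins 51 mm behind the grasp point.
Start: joints at [-1.193, 0.321, -0.07, 1.45, 0.023, 1.371, -0.057], TCP at [0.231, 0.607, 0.223] pointing down, gripper open.
Joint ranges: [-2.86, 2.86], [-0.3, 2.09], [-1.38, 1.24], [0.06, 2.45], [-1.56, 4.7], [0.09, 2.05], [-2.69, 2.69]. Speed limits (rad/s): [2.57, 2.57, 3.14, 3.14, 3.14, 3.14, 3.14].

INTERFACE

Orientations are given as a rotation vector (axis times angle).
In Python, from workcell import manip, optics, job gives the robot as it stands. The module is installed in compiled form; this text tells all that it offers.
- The arm moves only by the tool send_rows, never from a script. Its arguments are lists of equal length, an entry for each row: "delta_rot": the turn, a rotation vector about the tool's x, y, z in degrees, a list of three; "translation": the shift along the tool's x, y, z in cm, a list of three; "grip": the closure in counts, from 0 (fully open) to 255 (shut). In form: {"delta_rot": [[ax, ay, az], ...], "translation": [[x, y, z], ...], "grip": [grip, ...]}. A call has 1 to 12 rows; each row is the pose to reach, as a shift and turn from the pose commanded when the call began, along the tool's axes at that moment; what a row does not reach only later rows make up. A row lasts 1/12 s, in which the tool goes at most 41.7 mm and 7.16 degrees, less where a joint would pass 70% of its speed; a pose out of reach is approached as far as the arm can. A call with a gripper value outside its range is refused whole. The fingers move at their own pace and stop on an object; "force" is the grip in N (left out, the last holds). Time passes only in rows, so rows that repeat a pose let the fingers close. It gives the time, the measured TCP pose, the force and the opening at its end, in the units of the state.
- manip.state(): the state, without advancing time (a new reading comes with each control period).
- optics.snapshot(name): name is "scene" or "side" or "wrist"; returns a dict with "frame" (384x512x3 uint8, blue, green, red), "fx", "fy", "cx", "cy" (pixels), "pose" (4x4, takes a point from camera to world coordinates). Camera axes: x right, y down, z forward; pixel columns grow to the right and rows downward; lengths in m; the calibration is good to about 2 mm. A picture is of the moment at which its call begins. There is no depth.
- job.close_job(): hands the job in, once; it reports no verdict.
The state is a dict: "clock": time; "q": joint angles; "qd": joint speeds; "joint_efforts": joint torques, N m; "tool_pos": TCP position; "tool_rot": TCP orientation; "wrist_force": force on the tool from outside, world axes, zero at the start; "torque": the same for the moment, N m; "finger_gap": finger opening in m.
Only numpy, scipy, OpenCV 4.12 (cv2) and the standard library are available. Lean on these libraries where they do the work, as an engineer would, in place of code of your own. Each camera call takes 0.05 s, during which the arm holds its last target.

TASK

The telescopic grill brush stands collapsed in its dock in the drawer of the low metal unit. Pull the drawer fully open by its bar handle, press the button on the dock so that the brush handle springs up to its first stop, then take the handle's knob, pull it straight up to its second stop and finish while still holding it there at full length, because it draws back in when let go. Leave the other things on the counter where they are, and do not knock over the tin in the drawer.

Things in the scene. Friction and masses are not known exactly. Their poses are not given: they have to be found in the camera images.
- unit_front (a point): Middle of the upper front edge of the low bare-metal unit (300 mm deep, 340 mm wide, 160 mm high, fixed on the counter, one drawer, its front towards the robot; a dark grated trough 35 mm high on the back half of its top). Axes are the unit's: x points level from the front to the back (the drawer slides out along -x), y to the left, z up; the unit stands turned a little.
- drawer (a joint): How far the drawer is out, in m: 0 shut, 0.170 fully open at its stop. Starts 0 to 0.03. It slides with 2.5 N of friction, stays where it is left, and has no spring.
- drawer_handle (a point): Centre of the drawer's bar handle: dark steel bar 11 mm thick, 120 mm long along the unit's y, centre 35 mm before the drawer front, 29 mm free behind it; 132 mm above the counter, 28 mm below the unit's top. Axes as the unit's. The drawer front's upper edge is 15 mm above the bar's centre, the drawer's side walls end 18 mm below it.
- button_top (a point): Centre of the upper face of the round grey push button (28 mm across) on the black dock in the drawer, 132 mm above the counter; pressed straight down. It lies 140 mm behind the handle bar (unit +x) and 35 mm to unit +y of its middle. It moves with the drawer and is under the unit's top while the drawer is shut.
- button (a joint): How far the button is pressed, in m: 0 up, 0.006 fully down. Needs 1.2 N to start and 4 N (5 N with the latch's friction) for the whole way, springs back. From about 0.004 on, it frees the latch of the telescopic handle.
- knob: Round dark wooden knob on top of the telescopic brush handle, upright, 26 mm across and high. Origin: its centre. It stands 65 mm from the button (unit -y), 85 mm behind the drawer front's inner face; centre 125 mm above the counter collapsed, 161 at the first stop, 203 at the second. Below it a 22 mm collar, then tubes 14, 19 and 25 mm thick; the lowest is clamped in the dock.
- middle (a joint): How far the middle tube is out of the barrel, in m: 0 collapsed (latched), 0.036 at the first stop. As soon as the button frees it a spring drives it up to the first stop in about 0.4 s and keeps it there with about 5 N.
- inner (a joint): How far the inner tube, which carries the knob, is out of the middle tube, in m: 0 up to the first stop, 0.042 at the second stop, a hard stop. A spring draws it back in with 3 N at 0 and 5 N at 0.042. While latched the knob cannot be pulled up.
- spice_tin: Metal tin, 48 mm across, 55 mm high, standing loose in the left part (unit +y) of the drawer, carried along by it; 60 mm or more from the button. Origin: centre of its underside, z up its axis.
- bowl: White bowl, 100 mm across, 45 mm high, loose on the counter at the left, nearer the robot. Origin: centre of its underside.
- sauce: Clear sauce bottle, 56 mm across, 160 mm high, loose on the counter beside the unit's front. Origin: centre of its underside.
- cup: Steel cup, 76 mm across, 90 mm high, loose on the counter beside the unit's front. Origin: centre of its underside.
- jar: Glass jar with a steel cap, 72 mm across, 100 mm high, loose on the counter further to the side. Origin: centre of its underside.
- plates: White plate, 130 mm across, 22 mm high, loose on the counter at the right. Origin: centre of its underside.
- block: Wooden block, 120 x 70 x 45 mm, loose on the counter at the side. Origin: centre of its underside.

How it is judged:
On the way, in this order (a step that is already met when the one before it is completed fails the run):
1. the drawer is pulled fully open (value of joint drawer above 0.15 m), for 0.1 s.
2. the button is pressed and the handle has sprung up to its first stop (value of joint middle above 0.032 m and value of joint inner below 0.015 m), for 0.1 s.
At the end, for the whole second after the job is handed in: The drawer is still open (at least 140 of its 170 mm), the middle tube is out to its first stop (at least 31 of 36 mm), the inner tube out to the second stop (at least 37 of 42 mm) and the fingers are holding the knob (more than 1 N) through the last second; the tin in the drawer stands upright (value of joint drawer above 0.14 m and value of joint middle above 0.031 m and value of joint inner above 0.037 m and contact force between the fingers and knob above 1 N and angle between spice_tin's own z axis and vertical below 0.3 rad); the arm keeps its last pose, push and grip.
It fails at once if the tin in the drawer is knocked over (angle between spice_tin's own z axis and vertical above 0.5 rad).
It fails at once if the bowl is moved more than 40 mm (distance of bowl from where it was at the start of the episode above 0.04 m).
It fails at once if the sauce bottle or the cup beside the unit is moved more than 40 mm (distance of any of sauce, cup from where it was at the start of the episode above 0.04 m).
It fails at once if the jar, plate or block on the counter is moved more than 40 mm (distance of any of jar, plates, block from where it was at the start of the episode above 0.04 m).
It also fails if it takes over 58 s, if anything falls off the work surface, if the arm or the gripper's body presses on something with over 40 N, if the wrist force passes 120 N, or if a joint passes its speed limit or range.

## Working session

There is one attempt and no reset: what is moved stays moved. The work goes in short steps, Python scripts to look and compute and a tool call to move; the robot and the scene stay as the last step left them, time stands still between calls to the robot, and variables do not carry over. Pictures are saved under pics/ and viewed, and the job is handed in when it is done.

Besides the shell and the picture viewer there is one more tool, called after "Call:" as name(argument=value, ...) on one line, values as JSON. send_rows: Moves the arm, as the interface text tells. Its arguments: {"type":"object","properties":{"delta_rot":{"type":"array","items":{"type":"array","items":{"type":"number"}}},"translation":{"type":"array","items":{"type":"array","items":{"type":"number"}}},"grip":{"type":"array","items":{"type":"number"}},"force":{"type":"number"}},"required":["delta_rot","translation","grip"]}

```bash
mkdir -p pics; ls; python3 - <<'E'
from workcell import manip, optics
import cv2, numpy as np
s=manip.state(); print({k:np.round(v,4).tolist() for k,v in s.items()})
for n in ("scene","side","wrist"):
    d=optics.snapshot(n); cv2.imwrite(f"pics/{n}0.png",d["frame"]); print(n,d["fx"],d["fy"],d["cx"],d["cy"]); print(np.round(d["pose"],4))
E
```

```text
pics
{'clock': 0.0, 'q': [-1.1929, 0.3218, -0.0701, 1.4517, 0.0226, 1.3708, -0.0569], 'qd': [-0.0004, 0.0007, -0.0024, 0.0012, -0.0012, 0.0003, 0.0027], 'joint_efforts': [0.0003, -49.1283, -0.404, -31.2536, -0.0641, 0.0435, 0.0002], 'tool_pos': [0.2312, 0.6069, 0.2215], 'tool_rot': [-0.5683, -3.0895, 0.003], 'wrist_force': [0.3445, 0.7807, 0.1139], 'torque': [-0.0203, -0.0006, -0.0139], 'finger_gap': 0.087}
scene 388.6064671622178 388.6064671622178 257.0901717196474 195.07450438608515
[[ 0.3157  0.5165 -0.7959  1.8653]
 [ 0.9486 -0.1923  0.2514 -0.4187]
 [-0.0232 -0.8344 -0.5507  0.9943]
 [ 0.      0.      0.      1.    ]]
side 437.19927957279594 437.19927957279594 249.72326860691086 191.02015886301442
[[ 0.913  -0.2713  0.3048  0.158 ]
 [-0.408  -0.6021  0.6863 -0.9269]
 [-0.0027 -0.7509 -0.6604  1.0333]
 [ 0.      0.      0.      1.    ]]
wrist 330.91313000253007 330.91313000253007 254.59778695450453 188.09431765158604
[[ 0.3554  0.9038  0.2384  0.167 ]
 [ 0.9347 -0.3434 -0.0917  0.6317]
 [-0.001   0.2555 -0.9668  0.3825]
 [ 0.      0.      0.      1.    ]]
```

View pics/scene0.png

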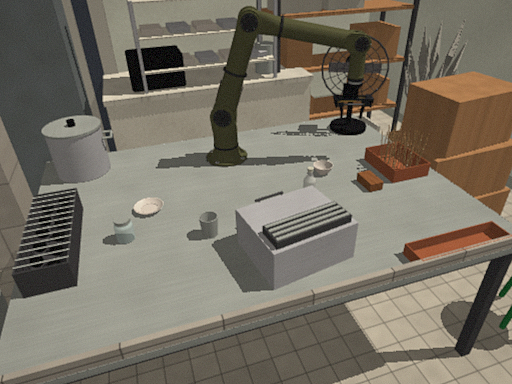

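View pics/side0.png

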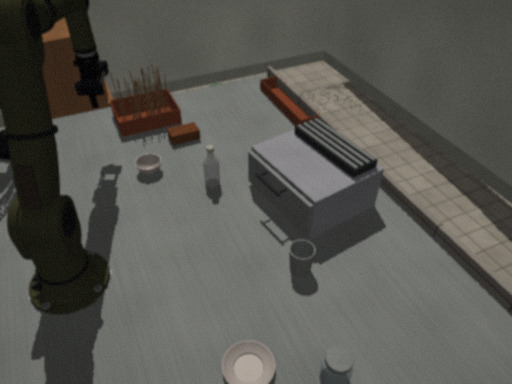

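View pics/wrist0.png

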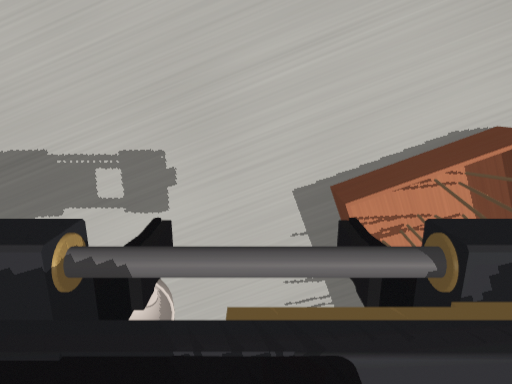

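The scene view shows the unit at about (295,230). The side view shows the unit's front, with the bar handle near (272,183) and the top's front edge running from about (250,150) to (310,205). I'll zoom in on both.

```bash
python3 - <<'E'
import cv2
a=cv2.imread("pics/side0.png")[110:250,225:400]; cv2.imwrite("pics/side0z.png",cv2.resize(a,None,fx=4.4,fy=4.2,interpolation=cv2.INTER_CUBIC))
a=cv2.imread("pics/scene0.png")[150:290,190:370]; cv2.imwrite("pics/scene0z.png",cv2.resize(a,None,fx=4,fy=4,interpolation=cv2.INTER_CUBIC))
E
```

```text
(no output)
```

View pics/side0z.png

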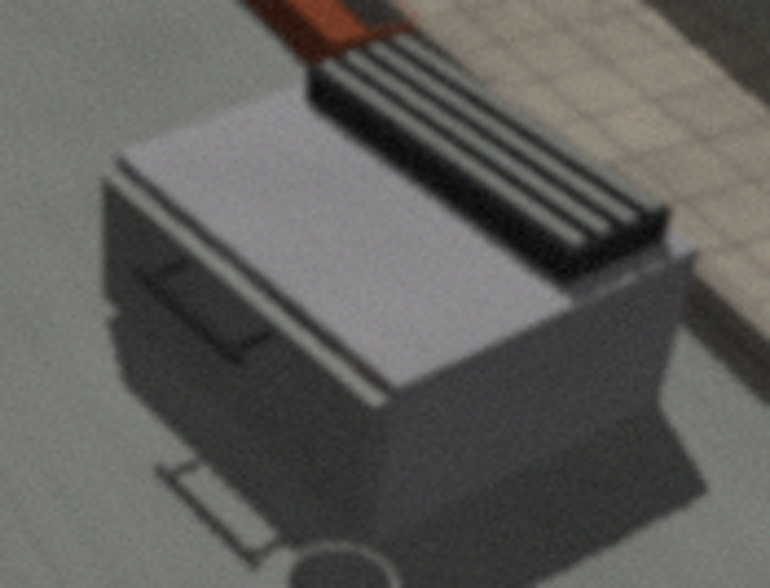

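View pics/scene0z.png

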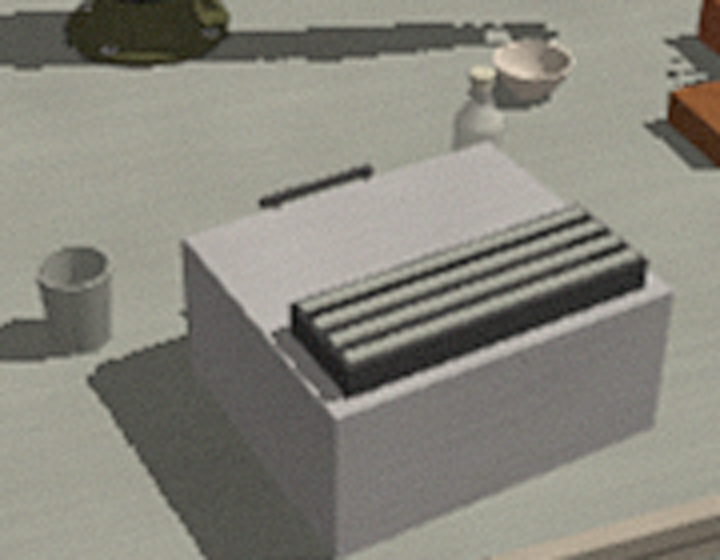

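```bash
cat > h.py <<'E'
import numpy as np, cv2
from scipy.spatial.transform import Rotation as R
K={'scene':(388.6064671622178,257.0901717196474,195.07450438608515),'side':(437.19927957279594,249.72326860691086,191.02015886301442)}
P={'scene':np.array([[0.3157,0.5165,-0.7959,1.8653],[0.9486,-0.1923,0.2514,-0.4187],[-0.0232,-0.8344,-0.5507,0.9943]]),
'side':np.array([[0.913,-0.2713,0.3048,0.158],[-0.408,-0.6021,0.6863,-0.9269],[-0.0027,-0.7509,-0.6604,1.0333]])}
def plane(c,uv,z,cal=None):
    f,cx,cy=K[c] if cal is None else (cal["fx"],cal["cx"],cal["cy"]); T=P[c] if cal is None else cal["pose"]
    d=T[:3,:3]@np.array([(uv[0]-cx)/f,(uv[1]-cy)/f,1]); o=T[:3,3]
    return o+d*(z-o[2])/d[2]
E
python3 - <<'E'
from h import *
S=lambda p:(225+p[0]/4.4,110+p[1]/4.2); C=lambda p:(190+p[0]/4,150+p[1]/4)
for n,p in dict(FL=(118,157),FR=(398,388),BR=(694,252)).items(): print('side',n,plane('side',S(p),.16).round(4))
for n,p in dict(FR=(182,243),FL=(487,143),BR=(337,408),BL=(672,293)).items(): print('scene',n,plane('scene',C(p),.16).round(4))
for n,p in dict(L=(140,270),R=(238,358)).items(): print('side bar',n,plane('side',S(p),.132).round(4))
for n,p in dict(R=(262,203),L=(370,170)).items(): print('scene bar',n,plane('scene',C(p),.132).round(4))
E
```

```text
side FL [0.6596 0.1835 0.16  ]
side FR [ 0.7164 -0.1447  0.16  ]
side BR [ 0.9901 -0.1011  0.16  ]
scene FR [ 0.7312 -0.1455  0.16  ]
scene FL [0.6717 0.1898 0.16  ]
scene BR [ 0.991  -0.0905  0.16  ]
scene BL [0.9509 0.2352 0.16  ]
side bar L [0.6288 0.0757 0.132 ]
side bar R [ 0.6486 -0.0455  0.132 ]
scene bar R [ 0.6554 -0.0438  0.132 ]
scene bar L [0.6371 0.0777 0.132 ]
```

```bash
cat >> h.py <<'E'
YAW=np.deg2rad(9.7)
def plan(target, yaw=YAW, cur=None):
    """print shift(cm, tool axes) & turn(deg) from current pose to target with tool down, tool y along yaw"""
    from workcell import manip
    s=manip.state(); Rc=R.from_rotvec(s["tool_rot"]); p=np.array(s["tool_pos"])
    y=np.array([np.cos(yaw),np.sin(yaw),0]); z=np.array([0,0,-1.]); x=np.cross(y,z)
    Rt=R.from_matrix(np.stack([x,y,z],1))
    print("pos",p.round(4),"shift cm",(Rc.inv().apply(np.array(target)-p)*100).round(2),"turn deg",np.rad2deg((Rc.inv()*Rt).as_rotvec()).round(2),
     "F",np.round(s["wrist_force"],1),"gap",round(s["finger_gap"],4),"t",round(s["clock"],2))
E
python3 - <<'E'
from h import *
print(plane('side',(212,190),0.0),plane('side',(303,282),0),plane('scene',(209,235),0),plane('scene',(310,190),0))
plan([.643,.016,.30])
plan([.231,.607,.30])
E
```

```text
[0.51370804 0.20761511 0.        ] [ 0.61281076 -0.28024245  0.        ] [ 0.63818421 -0.23939086  0.        ] [0.47417184 0.28278815 0.        ]
pos [0.2312 0.607  0.2217] shift cm [-59.52 -40.6   -7.77] turn deg [-7.000e-02  5.000e-02  5.946e+01] F [ 0.6  0.2 -0.6] gap 0.0872 t 0.15
pos [0.2312 0.607  0.2217] shift cm [ 0.01 -0.02 -7.83] turn deg [-7.000e-02  5.000e-02  5.946e+01] F [ 0.6  0.2 -0.6] gap 0.0872 t 0.15
```

Call:
send_rows(delta_rot=[[0, 0, 0], [0, 0, 0], [0, 0, 59.5], [0, 0, 59.5], [0, 0, 59.5], [0, 0, 59.5], [0, 0, 59.5], [0, 0, 59.5], [0, 0, 59.5], [0, 0, 59.5], [0, 0, 59.5], [0, 0, 59.5]], translation=[[0, 0, -4], [0, 0, -7.8], [-59.5, -40.6, -7.8], [-59.5, -40.6, -7.8], [-59.5, -40.6, -7.8], [-59.5, -40.6, -7.8], [-59.5, -40.6, -7.8], [-59.5, -40.6, -7.8], [-59.5, -40.6, -7.8], [-59.5, -40.6, -7.8], [-59.5, -40.6, -7.8], [-59.5, -40.6, -7.8]], grip=[182, 182, 182, 182, 182, 182, 182, 182, 182, 182, 182, 182], force=20)

```text
clock: 1.15
tool_pos: [0.4701, 0.2635, 0.3006]
tool_rot: [-2.029, -2.399, -0.001]
wrist_force: [-0.2, 0.4, -0.3]
finger_gap: 0.0261
```

```bash
python3 - <<'E'
from h import *
plan([.643,.016,.30])
E
```

```text
pos [0.4701 0.2635 0.3006] shift cm [-27.28  12.94   0.05] turn deg [ 0.01 -0.02 -0.15] F [-0.2  0.4 -0.3] gap 0.0261 t 1.15
```

Call:
send_rows(delta_rot=[[0, 0, 0], [0, 0, 0], [0, 0, 0], [0, 0, 0], [0, 0, 0], [0, 0, 0], [0, 0, 0], [0, 0, 0], [0, 0, 0], [0, 0, 0]], translation=[[-27.3, 12.9, 0], [-27.3, 12.9, 0], [-27.3, 12.9, 0], [-27.3, 12.9, 0], [-27.3, 12.9, 0], [-27.3, 12.9, 0], [-27.3, 12.9, 0], [-27.3, 12.9, 0], [-27.3, 12.9, 0], [-27.3, 12.9, 0]], grip=[182, 182, 182, 182, 182, 182, 182, 182, 182, 182])

```text
clock: 1.98
tool_pos: [0.6422, 0.0178, 0.2999]
tool_rot: [-2.028, -2.398, 0.001]
wrist_force: [0.2, 0.2, 0.6]
finger_gap: 0.0252
```

```bash
python3 - <<'E'
from h import *
from workcell import optics
plan([.643,.016,.113])
d=optics.snapshot("wrist"); cv2.imwrite("pics/wrist1.png",d["frame"]); print(repr(d["pose"].round(4)))
d=optics.snapshot("side"); cv2.imwrite("pics/side1.png",cv2.resize(d["frame"][100:260,200:400],None,fx=3.5,fy=3.5))
E
```

```text
pos [0.6422 0.0178 0.2999] shift cm [-0.2   0.07 18.69] turn deg [-0.07 -0.03 -0.13] F [0.2 0.2 0.6] gap 0.0252 t 1.98
array([[ 9.860e-01,  1.614e-01,  4.180e-02,  6.315e-01],
       [ 1.667e-01, -9.536e-01, -2.507e-01,  8.590e-02],
       [-6.000e-04,  2.541e-01, -9.672e-01,  4.609e-01],
       [ 0.000e+00,  0.000e+00,  0.000e+00,  1.000e+00]])
```

View pics/wrist1.png

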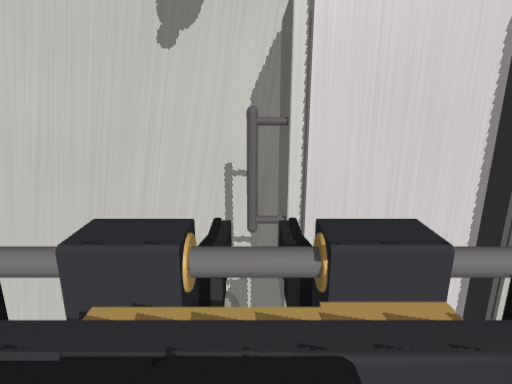

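View pics/side1.png

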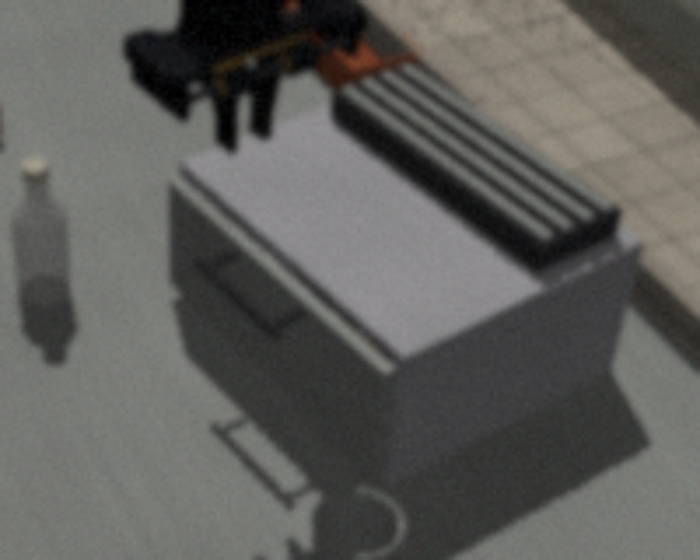

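The wrist picture shows the bar upright at column 252, rows 107–233, with the drawer-front edge at columns 290–300. I'll check its position from this view.

```bash
python3 - <<'E'
from h import *
from workcell import optics
d=optics.snapshot("wrist")
a=plane('w',(253,107),.132,d); b=plane('w',(252.5,233),.132,d)
print(a,b,(a+b)/2,np.linalg.norm(a-b)); v=a-b; print(np.rad2deg(np.arctan2(-v[0],v[1])))
for u in [((295,20),(291,150)),((315,20),(306,200))]:
    e=[plane('w',q,z,d) for q,z in zip(u,(.147,.147) if u[0][0]<300 else (.16,.16))]; v=e[0]-e[1]; print(e,np.rad2deg(np.arctan2(-v[0],v[1])))
c=(a+b)/2; plan([c[0],c[1],.113])
E
```

```text
[0.63020823 0.08290692 0.132     ] [ 0.65181594 -0.04585718  0.132     ] [0.64101209 0.01852487 0.132     ] 0.13056448788218394
9.525961834459531
[array([0.65368984, 0.16156212, 0.147     ]), array([0.67268045, 0.05008839, 0.147     ])] 9.668067035332935
[array([0.66911996, 0.16136668, 0.16      ]), array([0.694444  , 0.00734154, 0.16      ])] 9.336752033504839
pos [0.6418 0.0205 0.3005] shift cm [-0.21 -0.11 18.75] turn deg [-0.01 -0.08  0.14] F [-0.3  1.2 -0.1] gap 0.0248 t 2.13
```

Call:
send_rows(delta_rot=[[0, 0, 0], [0, 0, 0], [0, 0, 0], [0, 0, 0], [0, 0, 0], [0, 0, 0], [0, 0, 0], [0, 0, 0], [0, 0, 0], [0, 0, 0]], translation=[[-0.1, -0.1, 3], [-0.1, -0.1, 6], [-0.1, -0.1, 9], [-0.1, -0.1, 12], [-0.1, -0.1, 14], [-0.1, -0.1, 15.5], [-0.1, -0.1, 16.8], [-0.1, -0.1, 17.8], [-0.1, -0.1, 18.6], [-0.1, -0.1, 18.6]], grip=[182, 182, 182, 182, 182, 182, 182, 182, 182, 182])

```text
clock: 2.97
tool_pos: [0.6407, 0.0176, 0.1133]
tool_rot: [-2.024, -2.4, 0.002]
wrist_force: [-0.1, -0.0, 0.4]
finger_gap: 0.0248
```

```bash
python3 - <<'E'
from h import *
plan([.641,.018,.114])
E
```

```text
pos [0.6407 0.0176 0.1133] shift cm [ 0.04  0.04 -0.07] turn deg [-0.11 -0.02  0.01] F [-0.1 -0.   0.4] gap 0.0248 t 2.97
```

Call:
send_rows(delta_rot=[[0, 0, 0], [0, 0, 0], [0, 0, 0], [0, 0, 0], [0, 0, 0], [0, 0, 0], [0, 0, 0], [0, 0, 0], [0, 0, 0], [0, 0, 0], [0, 0, 0], [0, 0, 0]], translation=[[0, 0, 0], [0, 0, 0], [0, 0, 0], [0, 0, 0], [0, -1, 0], [0, -2.5, 0], [0, -4, 0], [0, -5.5, 0], [0, -7, 0], [0, -8.5, 0], [0, -10, 0], [0, -10, 0]], grip=[235, 235, 235, 235, 235, 235, 235, 235, 235, 235, 235, 235])

```text
clock: 3.97
tool_pos: [0.5412, 0.0001, 0.1155]
tool_rot: [-2.026, -2.398, -0.002]
wrist_force: [-3.9, 0.4, 2.8]
finger_gap: 0.0104
```

```bash
python3 - <<'E'
from h import *
plan([.641,.018,.114])
E
```

```text
pos [5.412e-01 1.000e-04 1.155e-01] shift cm [ 0.09 10.14  0.14] turn deg [-0.02 -0.12 -0.08] F [-3.9  0.4  2.8] gap 0.0104 t 3.97
```

Gripping at 10.4 mm and moved 100 mm. I'll pull the rest slowly against the stop.

Call:
send_rows(delta_rot=[[0, 0, 0], [0, 0, 0], [0, 0, 0], [0, 0, 0], [0, 0, 0], [0, 0, 0]], translation=[[0, -1.2, 0], [0, -2.4, 0], [0, -3.4, 0], [0, -4.2, 0], [0, -4.8, 0], [0, -4.8, 0]], grip=[235, 235, 235, 235, 235, 235])

```text
clock: 4.47
tool_pos: [0.4949, -0.0076, 0.1154]
tool_rot: [-2.026, -2.4, -0.001]
wrist_force: [-2.2, 2.4, 6.5]
finger_gap: 0.0102
```

Call:
send_rows(delta_rot=[[0, 0, 0], [0, 0, 0], [0, 0, 0], [0, 0, 0]], translation=[[0, -0.5, 0], [0, -1, 0], [0, -1, 0], [0, -1, 0]], grip=[235, 235, 235, 235])

```text
clock: 4.8
tool_pos: [0.4853, -0.0091, 0.1154]
tool_rot: [-2.026, -2.4, -0.001]
wrist_force: [-0.6, 3.1, 8.1]
finger_gap: 0.0099
```

```bash
python3 - <<'E'
from h import *
plan([.641,.018,.114])
E
```

```text
pos [ 0.4853 -0.0091  0.1154] shift cm [ 0.06 15.8   0.14] turn deg [-0.01 -0.07 -0.03] F [-0.6  3.1  8.1] gap 0.0099 t 4.8
```

```bash
python3 - <<'E'
from h import *
from workcell import optics
d=optics.snapshot("side"); cv2.imwrite("pics/side2.png",cv2.resize(d["frame"][90:270,170:400],None,fx=3.3,fy=3.3))
d=optics.snapshot("wrist"); cv2.imwrite("pics/wrist2.png",d["frame"])
E
```

```text
(no output)
```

View pics/side2.png

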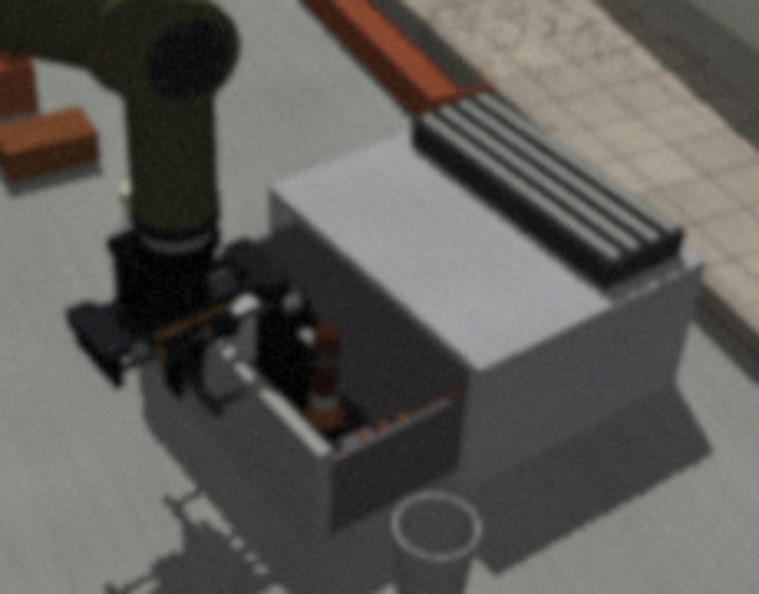

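View pics/wrist2.png

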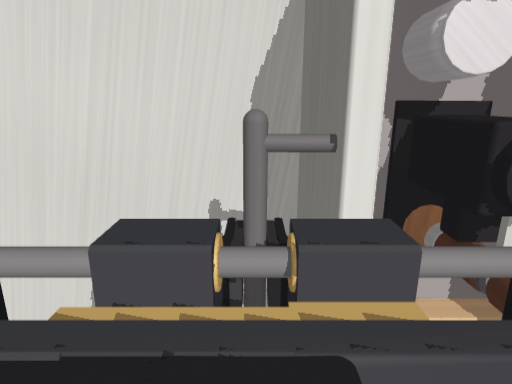

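The bar is still between the fingers (column 255), the drawer is well out, and the tin stands at the upper right of the wrist view. I'll pull a bit more to find the stop.

Call:
send_rows(delta_rot=[[0, 0, 0], [0, 0, 0], [0, 0, 0], [0, 0, 0]], translation=[[0, -0.5, 0], [0, -1, 0], [0, -1, 0], [0, -1, 0]], grip=[235, 235, 235, 235])

```text
clock: 5.23
tool_pos: [0.4754, -0.0108, 0.1154]
tool_rot: [-2.026, -2.4, -0.001]
wrist_force: [-2.1, 3.7, 9.2]
finger_gap: 0.0101
```

```bash
python3 - <<'E'
from h import *
from workcell import manip
plan([.641,.018,.114])
E
```

```text
pos [ 0.4754 -0.0108  0.1154] shift cm [ 0.06 16.81  0.13] turn deg [-0.01 -0.08 -0.03] F [-2.1  3.7  9.2] gap 0.0101 t 5.23
```

Call:
send_rows(delta_rot=[[0, 0, 0], [0, 0, 0], [0, 0, 0], [0, 0, 0]], translation=[[0, -0.4, 0], [0, -0.8, 0], [0, -0.8, 0], [0, -0.8, 0]], grip=[235, 235, 235, 235])

```text
clock: 5.57
tool_pos: [0.4731, -0.0112, 0.1155]
tool_rot: [2.02, 2.395, 0.015]
wrist_force: [15.5, 6.1, -7.6]
finger_gap: 0.0102
```

```bash
python3 - <<'E'
from h import *
from workcell import manip,optics
plan([.641,.018,.114])
d=optics.snapshot("wrist"); cv2.imwrite("pics/wrist3.png",d["frame"])
E
```

```text
pos [ 0.4731 -0.0112  0.1155] shift cm [ 0.05 17.04  0.36] turn deg [0.72 0.03 0.01] F [15.5  6.1 -7.6] gap 0.0102 t 5.57
```

View pics/wrist3.png

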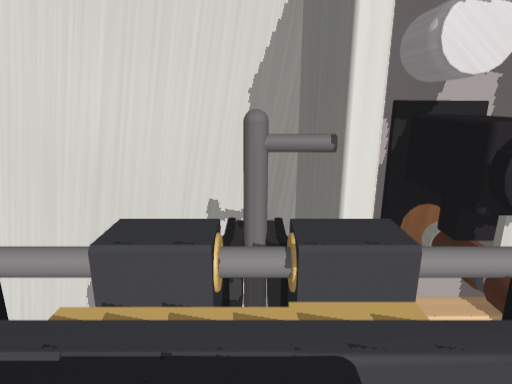

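Call:
send_rows(delta_rot=[[0, 0, 0], [0, 0, 0], [0, 0, 0], [0, 0, 0], [0, 0, 0], [0, 0, 0], [0, 0, 0], [0, 0, 0], [0, 0, 0], [0, 0, 0]], translation=[[0, 0.6, 0], [0, 0.6, 0], [0, 0.6, 0], [0, 0.6, -1], [0, 0.6, -3], [0, 0.6, -6], [0, 0.6, -9], [0, 0.6, -12], [0, 0.6, -15], [0, 0.6, -18]], grip=[182, 182, 182, 182, 182, 182, 182, 182, 182, 182])

```text
clock: 6.45
tool_pos: [0.473, -0.0126, 0.2965]
tool_rot: [-2.028, -2.399, 0.001]
wrist_force: [1.7, 0.5, 0.4]
finger_gap: 0.025
```

```bash
python3 - <<'E'
from h import *
from workcell import manip,optics
plan([.545,.047,.28])
d=optics.snapshot("wrist"); cv2.imwrite("pics/wrist4.png",d["frame"])
d=optics.snapshot("side"); cv2.imwrite("pics/side4.png",cv2.resize(d["frame"][90:270,170:400],None,fx=3.3,fy=3.3))
E
```

```text
pos [ 0.473  -0.0126  0.2965] shift cm [4.68 8.1  1.64] turn deg [-0.03  0.01 -0.11] F [1.7 0.5 0.4] gap 0.025 t 6.45
```

View pics/wrist4.png

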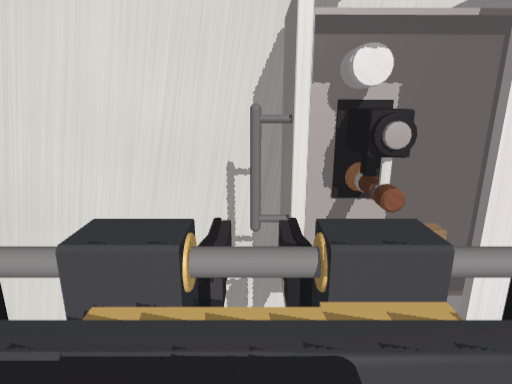

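View pics/side4.png

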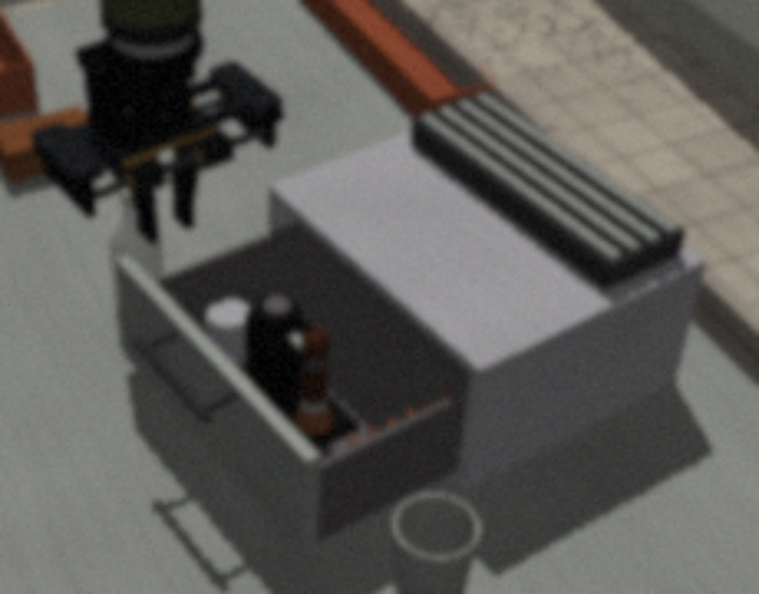

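The wrist view shows the button at (398,135), the knob top at (391,198), the bar at column 256 and the tin upright at (372,65). I'll turn the button and knob pixels into positions.

```bash
python3 - <<'E'
from h import *
from workcell import optics
d=optics.snapshot("wrist"); f=d["frame"]
hsv=cv2.cvtColor(f,cv2.COLOR_BGR2HSV)
m=np.zeros(f.shape[:2],np.uint8); roi=hsv[115:155,380:416]; m[115:155,380:416]=((roi[...,2]>90)&(roi[...,1]<60)).astype(np.uint8)
n,l,s,c=cv2.connectedComponentsWithStats(m); i=1+np.argmax(s[1:,4]); print(s[i],c[i])
b=plane('w',c[i],.132,d); k=plane('w',(391,198),.138,d); h=(plane('w',(256,105),.132,d)+plane('w',(256,231),.132,d))/2
print("button",b,"knob",k,"bar",h)
ux=np.array([.986,.1668,0]);uy=np.array([-.1668,.986,0])
print("b-bar",(b-h)@ux,(b-h)@uy,"k-b",(k-b)@ux,(k-b)@uy)
plan([.6055,.0474,.18]); plan([b[0],b[1],.18])
E
```

```text
[380 120  25  29 583] [391.2864494  133.82332762]
button [0.605147   0.04765988 0.132     ] knob [ 0.61988968 -0.01517104  0.138     ] bar [ 0.47946125 -0.01153866  0.132     ]
b-bar 0.13380047200236178 0.0374053741200246 k-b 0.0040560851477763156 -0.06441035701163168
pos [ 0.4747 -0.0124  0.2973] shift cm [ 3.71 13.84 11.79] turn deg [ 0.25  0.   -0.1 ] F [-0.  -0.3 -1.3] gap 0.0251 t 6.6
pos [ 0.4747 -0.0124  0.2973] shift cm [ 3.74 13.81 11.79] turn deg [ 0.25  0.   -0.1 ] F [-0.  -0.3 -1.3] gap 0.0251 t 6.6
```

Call:
send_rows(delta_rot=[[0, 0, 0], [0, 0, 0], [0, 0, 0], [0, 0, 0], [0, 0, 0], [0, 0, 0], [0, 0, 0], [0, 0, 0], [0, 0, 0], [0, 0, 0]], translation=[[1, 4, 0], [2, 8, 0], [3, 11.5, 2], [3.7, 14, 5], [3.7, 14, 8], [3.7, 14, 11], [3.7, 14, 13.5], [3.7, 14, 14.5], [3.7, 14, 15], [3.7, 14, 15]], grip=[255, 255, 255, 255, 255, 255, 255, 255, 255, 255])

```text
clock: 7.43
tool_pos: [0.6049, 0.0479, 0.1437]
tool_rot: [-2.026, -2.399, 0.003]
wrist_force: [0.4, 0.6, 0.1]
finger_gap: 0.0003
```

```bash
python3 - <<'E'
from h import *
from workcell import manip,optics
plan([.608,.048,.132])
for n in ("wrist","side","scene"):
    d=optics.snapshot(n); f=d["frame"]
    if n!="wrist": f=cv2.resize(f[90:270,170:400],None,fx=3.3,fy=3.3)
    cv2.imwrite(f"pics/{n}5.png",f)
E
```

```text
pos [0.6049 0.0479 0.1437] shift cm [-0.04  0.31  1.17] turn deg [-0.12  0.01 -0.07] F [0.4 0.6 0.1] gap 0.0003 t 7.43
```

View pics/wrist5.png

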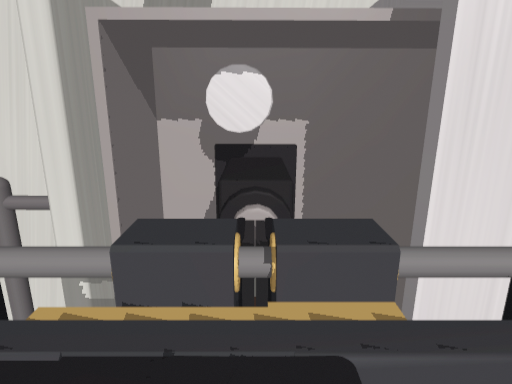

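View pics/side5.png

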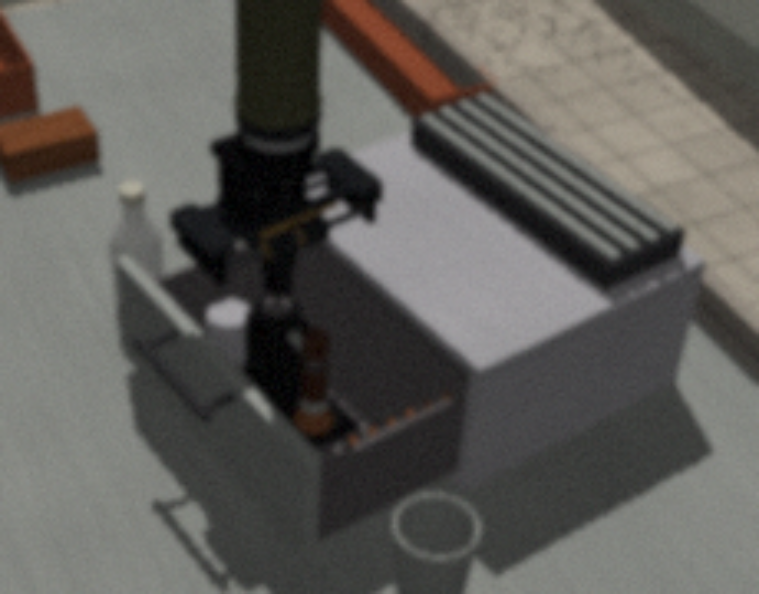

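The button shows at column 256, directly under the finger seam at 255, so I'll press straight down.

Call:
send_rows(delta_rot=[[0, 0, 0], [0, 0, 0], [0, 0, 0], [0, 0, 0], [0, 0, 0], [0, 0, 0]], translation=[[0, 0.1, 0.7], [0, 0.1, 1.2], [0, 0.1, 1.4], [0, 0.1, 1.6], [0, 0.1, 1.7], [0, 0.1, 1.7]], grip=[255, 255, 255, 255, 255, 255])

```text
clock: 8.08
tool_pos: [0.6073, 0.0486, 0.128]
tool_rot: [2.026, 2.4, 0.002]
wrist_force: [0.3, -0.5, 3.8]
finger_gap: 0.0003
```

```bash
python3 - <<'E'
from h import *
from workcell import manip,optics
plan([.608,.048,.132])
for n in ("side",):
    d=optics.snapshot(n); f=d["frame"]
    if n!="wrist": f=cv2.resize(f[90:270,170:400],None,fx=3.3,fy=3.3)
    cv2.imwrite(f"pics/{n}6.png",f)
E
```

```text
pos [0.6073 0.0486 0.128 ] shift cm [-0.07  0.06 -0.4 ] turn deg [ 0.08 -0.   -0.04] F [ 0.3 -0.5  3.8] gap 0.0003 t 8.08
```

View pics/side6.png

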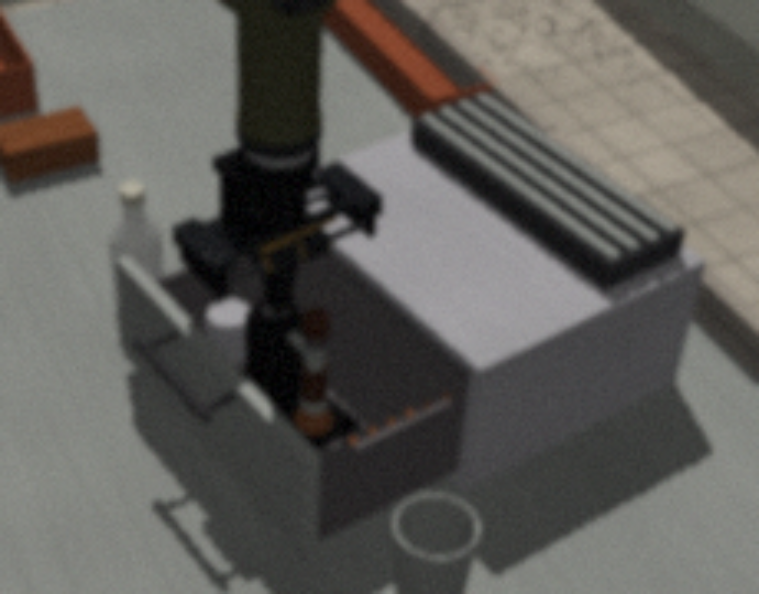

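The knob has risen from about row 340 to about row 318 in the zoomed view. I'll press slightly deeper, hold until it finishes rising, then go up.

Call:
send_rows(delta_rot=[[0, 0, 0], [0, 0, 0], [0, 0, 0], [0, 0, 0], [0, 0, 0], [0, 0, 0], [0, 0, 0], [0, 0, 0], [0, 0, 0], [0, 0, 0], [0, 0, 0], [0, 0, 0]], translation=[[0, 0, 0.15], [0, 0, 0.15], [0, 0, 0.15], [0, 0, 0.15], [0, 0, 0.15], [0, 0, -1], [0, 0, -4], [0, 0, -8], [0, 0, -12], [0, 0, -15], [0, 0, -17], [0, 0, -17]], grip=[255, 255, 255, 255, 255, 255, 255, 255, 115, 115, 115, 115])

```text
clock: 9.13
tool_pos: [0.6079, 0.0481, 0.3028]
tool_rot: [2.025, 2.397, 0.008]
wrist_force: [0.5, -0.5, 1.0]
finger_gap: 0.0194
```

```bash
python3 - <<'E'
from h import *
from workcell import manip,optics
plan([.618,-.016,.20])
for n in ("side","wrist"):
    d=optics.snapshot(n); f=d["frame"]
    if n!="wrist": f=cv2.resize(f[90:270,170:400],None,fx=3.3,fy=3.3)
    cv2.imwrite(f"pics/{n}7.png",f)
E
```

```text
pos [0.6079 0.0481 0.3028] shift cm [-6.49 -0.14 10.27] turn deg [ 0.35 -0.01 -0.07] F [ 0.5 -0.5  1. ] gap 0.0194 t 9.13
```

View pics/side7.png

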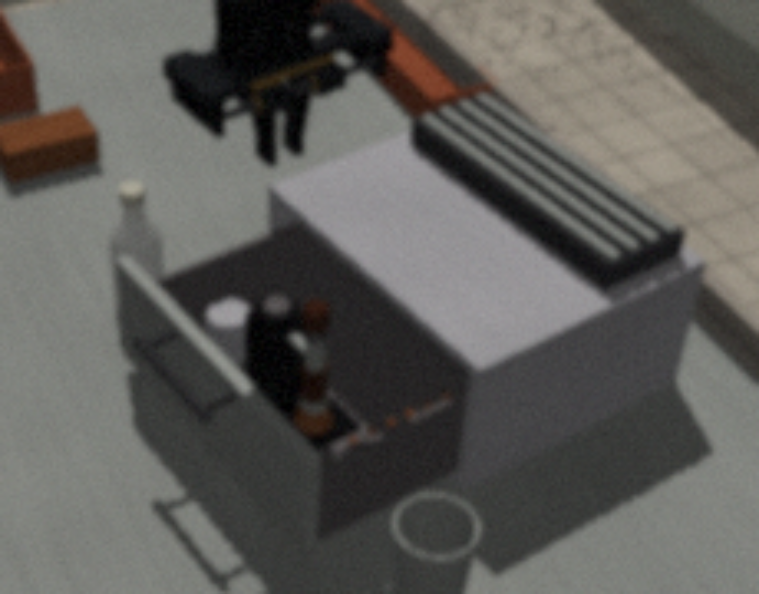

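View pics/wrist7.png

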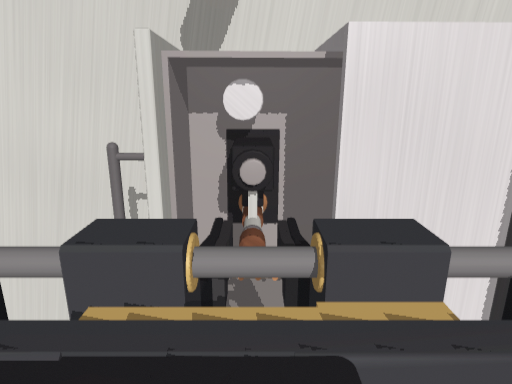

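```bash
python3 - <<'E'
from h import *
from workcell import optics
d=optics.snapshot("side"); f=cv2.resize(d["frame"][150:240,230:300],None,fx=8,fy=6.6,interpolation=cv2.INTER_CUBIC); cv2.imwrite("pics/side8.png",f)
print(plane('side',(170+316/3.3,90+315/3.3),.161,d))
w=optics.snapshot("wrist"); print(plane('w',(252.5,236),.174,w), plane('w',(253,172),.132,w))
for z in (.161,.125):
  for p in ([.6185,-.0165,z],):
    q=d["pose"][:3,:3].T@(np.array(p)-d["pose"][:3,3]); u=d["fx"]*q[0]/q[2]+d["cx"],d["fy"]*q[1]/q[2]+d["cy"]; print(z,(u[0]-230)*8,(u[1]-150)*6.6)
E
```

```text
[ 0.6159058  -0.01712742  0.161     ]
[ 0.61294879 -0.00228577  0.174     ] [0.60457604 0.04828543 0.132     ]
0.161 291.452480190796 231.70634057067326
0.125 289.3727520766661 289.5320681051289
```

View pics/side8.png

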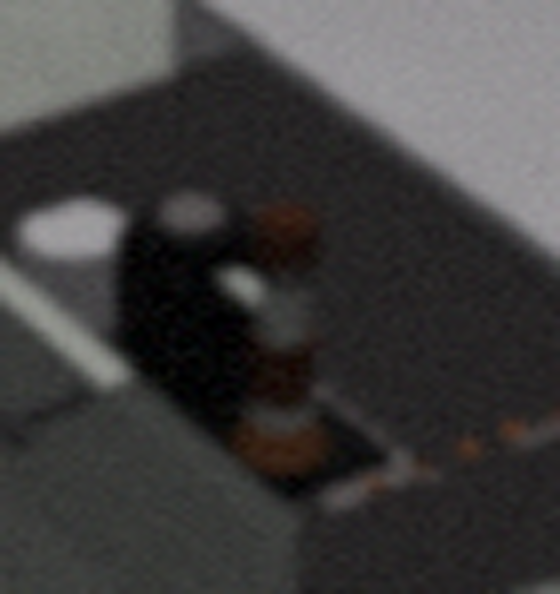

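Call:
send_rows(delta_rot=[[0, 0, 0], [0, 0, 0], [0, 0, 0], [0, 0, 0], [0, 0, 0], [0, 0, 0], [0, 0, 0], [0, 0, 0], [0, 0, 0], [0, 0, 0]], translation=[[-3.5, -0.2, 0], [-6.5, -0.2, 0], [-6.5, -0.2, 2], [-6.5, -0.2, 5], [-6.5, -0.2, 8], [-6.5, -0.2, 10], [-6.5, -0.2, 10], [-6.5, -0.2, 10], [-6.5, -0.2, 10], [-6.5, -0.2, 10]], grip=[115, 115, 115, 115, 115, 115, 115, 115, 115, 115])

```text
clock: 10.17
tool_pos: [0.6166, -0.016, 0.1992]
tool_rot: [2.025, 2.399, 0.003]
wrist_force: [0.2, 0.7, 0.2]
finger_gap: 0.0477
```

```bash
python3 - <<'E'
from h import *
from workcell import manip,optics
plan([.617,-.0165,.142])
for n in ("side","wrist","scene"):
    d=optics.snapshot(n); f=d["frame"]
    if n=="side": f=cv2.resize(f[90:270,170:400],None,fx=3.3,fy=3.3)
    if n=="scene": f=cv2.resize(f[120:280,190:390],None,fx=3.5,fy=3.5)
    cv2.imwrite(f"pics/{n}9.png",f)
E
```

```text
pos [ 0.6166 -0.016   0.1992] shift cm [-0.05  0.01  5.72] turn deg [ 0.14  0.01 -0.04] F [0.2 0.7 0.2] gap 0.0477 t 10.17
```

View pics/side9.png

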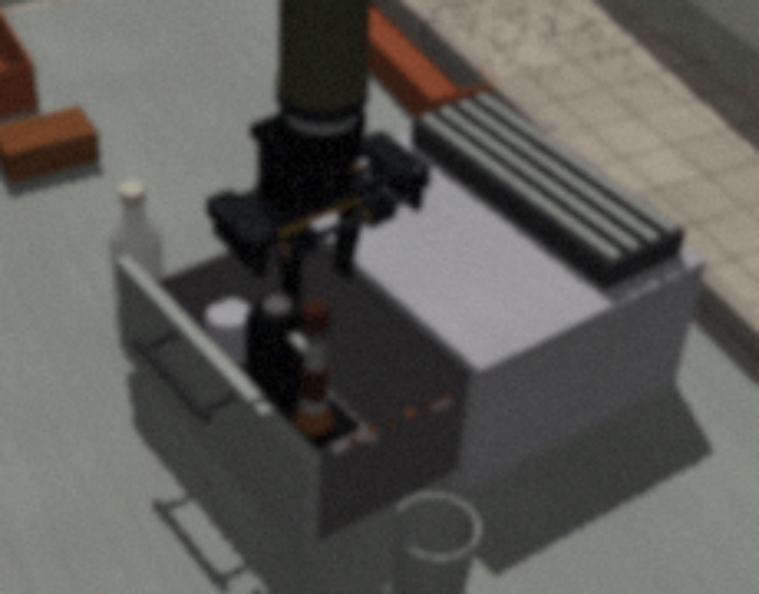

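View pics/wrist9.png

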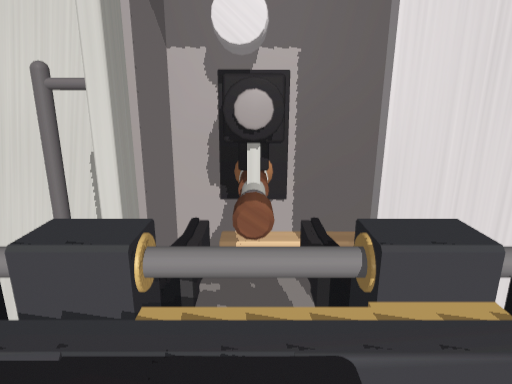

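The knob at (253,213) sits midway between the fingers (about column 255). I'll descend, grip with 30 N, and check before pulling.

Call:
send_rows(delta_rot=[[0, 0, 0], [0, 0, 0], [0, 0, 0], [0, 0, 0], [0, 0, 0], [0, 0, 0], [0, 0, 0], [0, 0, 0], [0, 0, 0], [0, 0, 0]], translation=[[0, 0, 2], [0, 0, 3.5], [0, 0, 4.7], [0, 0, 5.6], [0, 0, 5.7], [0, 0, 5.7], [0, 0, 5.7], [0, 0, 5.7], [0, 0, 5.7], [0, 0, 5.7]], grip=[115, 115, 115, 115, 115, 255, 255, 255, 255, 255], force=30)

```text
clock: 11.15
tool_pos: [0.616, -0.016, 0.1414]
tool_rot: [2.026, 2.4, 0.001]
wrist_force: [-0.6, 0.4, 1.8]
finger_gap: 0.0248
```

```bash
python3 - <<'E'
from h import *
from workcell import manip,optics
plan([.617,-.0165,.142])
for n in ("side","wrist"):
    d=optics.snapshot(n); f=d["frame"]
    if n=="side": f=cv2.resize(f[90:270,170:400],None,fx=3.3,fy=3.3)
    cv2.imwrite(f"pics/{n}10.png",f)
E
```

```text
pos [ 0.616  -0.016   0.1414] shift cm [-0.07  0.09 -0.06] turn deg [ 0.06 -0.   -0.04] F [-0.6  0.4  1.8] gap 0.0248 t 11.15
```

View pics/side10.png

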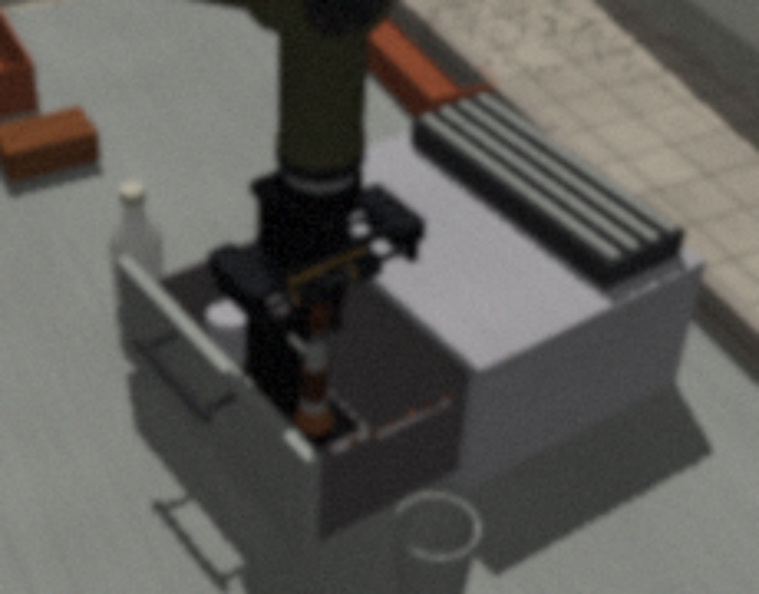

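View pics/wrist10.png

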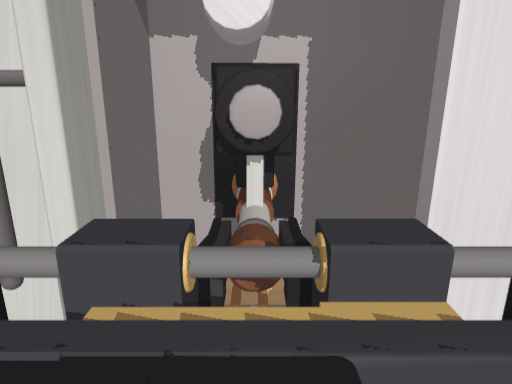

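The fingers are on the knob with a 24.8 mm gap (expected about 26 mm). I'll pull up slowly.

Call:
send_rows(delta_rot=[[0, 0, 0], [0, 0, 0], [0, 0, 0], [0, 0, 0], [0, 0, 0], [0, 0, 0], [0, 0, 0], [0, 0, 0], [0, 0, 0], [0, 0, 0]], translation=[[0, 0, -0.5], [0, 0, -1], [0, 0, -1.5], [0, 0, -2], [0, 0, -2.5], [0, 0, -3], [0, 0, -3.5], [0, 0, -4], [0, 0, -4], [0, 0, -4]], grip=[255, 255, 255, 255, 255, 255, 255, 255, 255, 255])

```text
clock: 12.08
tool_pos: [0.6156, -0.016, 0.1809]
tool_rot: [2.027, 2.401, 0.0]
wrist_force: [1.9, -0.3, -5.0]
finger_gap: 0.0249
```

Call:
send_rows(delta_rot=[[0, 0, 0], [0, 0, 0], [0, 0, 0], [0, 0, 0]], translation=[[0, 0, -0.2], [0, 0, -0.3], [0, 0, -0.3], [0, 0, -0.3]], grip=[255, 255, 255, 255])

```text
clock: 12.42
tool_pos: [0.6156, -0.016, 0.1835]
tool_rot: [-2.027, -2.4, 0.0]
wrist_force: [1.1, -1.2, -5.1]
finger_gap: 0.0248
```

```bash
python3 - <<'E'
from h import *
from workcell import manip,optics
plan([.617,-.0165,.184])
for n in ("side","wrist"):
    d=optics.snapshot(n); f=d["frame"]
    if n=="side": f=cv2.resize(f[90:270,170:400],None,fx=3.3,fy=3.3)
    cv2.imwrite(f"pics/{n}11.png",f)
E
```

```text
pos [ 0.6156 -0.016   0.1835] shift cm [-0.08  0.13 -0.05] turn deg [-0.01 -0.   -0.05] F [ 1.1 -1.2 -5.1] gap 0.0248 t 12.42
```

View pics/side11.png

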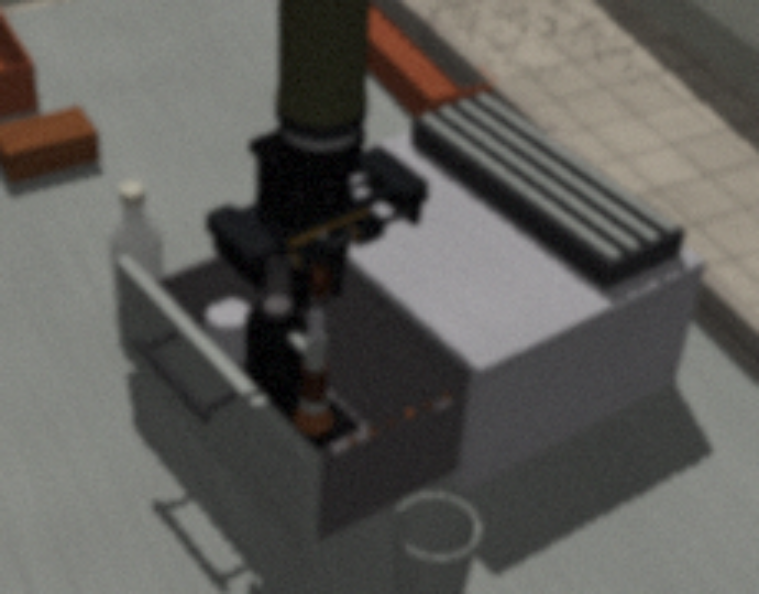

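View pics/wrist11.png

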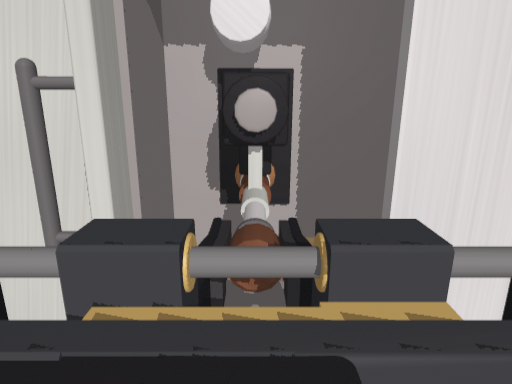

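The knob has moved with the fingers (same place in the wrist view), and the 5 N pull fits full extension. I'll nudge it against the stop.

Call:
send_rows(delta_rot=[[0, 0, 0], [0, 0, 0], [0, 0, 0], [0, 0, 0]], translation=[[0, 0, -0.2], [0, 0, -0.3], [0, 0, -0.3], [0, 0, -0.3]], grip=[255, 255, 255, 255])

```text
clock: 12.85
tool_pos: [0.6153, -0.0159, 0.1838]
tool_rot: [-2.026, -2.4, 0.003]
wrist_force: [6.4, -1.1, -18.6]
finger_gap: 0.0247
```

```bash
python3 - <<'E'
from h import *
from workcell import manip,optics
plan([.617,-.0165,.184])
E
```

```text
pos [ 0.6153 -0.0159  0.1838] shift cm [-0.09  0.15 -0.02] turn deg [-0.1   0.04 -0.04] F [  6.4  -1.1 -18.6] gap 0.0247 t 12.85
```

The stop is clear: 18.6 N with no more travel at z = 0.184, 42 mm above the grasp height. I'll ease off slightly, let it settle, and check.

Call:
send_rows(delta_rot=[[0, 0, 0], [0, 0, 0], [0, 0, 0], [0, 0, 0], [0, 0, 0], [0, 0, 0], [0, 0, 0], [0, 0, 0]], translation=[[0, 0, 0.2], [0, 0, 0.2], [0, 0, 0.2], [0, 0, 0.2], [0, 0, 0.2], [0, 0, 0.2], [0, 0, 0.2], [0, 0, 0.2]], grip=[255, 255, 255, 255, 255, 255, 255, 255])

```text
clock: 13.52
tool_pos: [0.6154, -0.0159, 0.1837]
tool_rot: [-2.026, -2.4, 0.001]
wrist_force: [5.4, -1.6, -16.1]
finger_gap: 0.0251
```

```bash
python3 - <<'E'
from h import *
from workcell import manip,optics
plan([.617,-.0165,.184])
for n in ("scene","wrist"):
    d=optics.snapshot(n); f=d["frame"]
    if n=="scene": f=cv2.resize(f,None,fx=1.5,fy=1.5)
    cv2.imwrite(f"pics/{n}12.png",f)
E
```

```text
pos [ 0.6154 -0.0159  0.1837] shift cm [-0.09  0.15 -0.03] turn deg [-0.05  0.   -0.04] F [  5.4  -1.6 -16.1] gap 0.0251 t 13.52
```

View pics/wrist12.png

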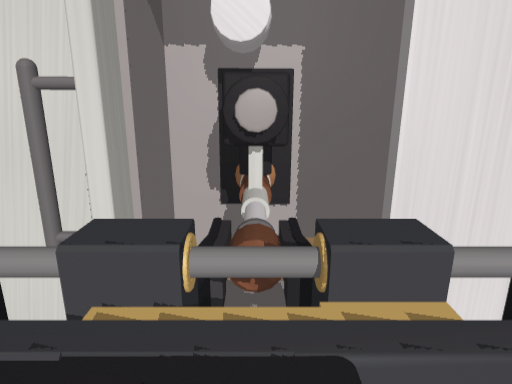

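View pics/scene12.png

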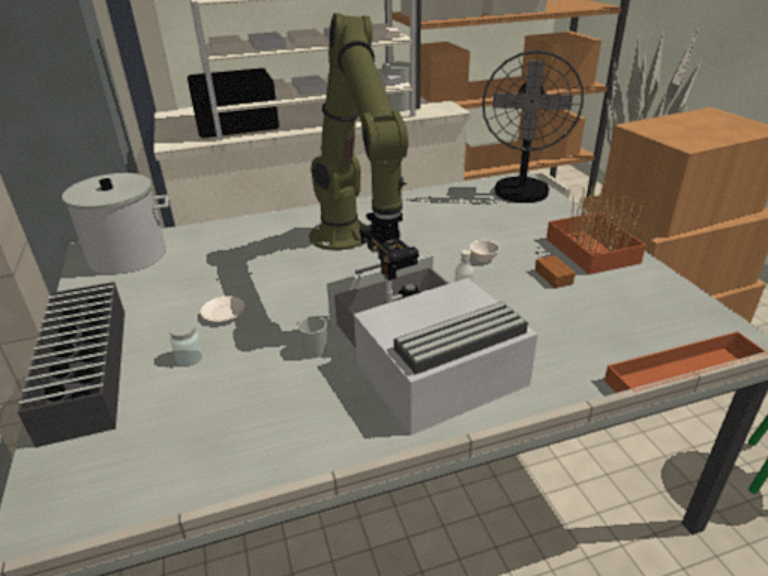

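The knob at (255,257) is unchanged in the fingers, with a steady 16 N against the stop. The tin at (241,15) is upright, the drawer is open, and the counter items are in place. I'll hand in the job.

```bash
python3 - <<'E'
from workcell import job
print(job.close_job())
E
```

```text
the job is handed in; nothing more can be done
None
```

The job is handed in. The drawer is open, the brush handle is at full length, and the gripper still holds the knob there; `close_job` reported no verdict.

- **Drawer:** I gripped the bar and pulled it about 170 mm, until it hit its stop at roughly 15 N. After letting go, the bar may have crept back a few mm: it measured about 6 mm further in, which is close to the camera error. That leaves it well beyond the 140 mm needed.
- **Button:** I pressed it with the shut fingers. The side view then showed the knob at about 161 mm, its first stop.
- **Knob:** I gripped it with 30 N and pulled it up 42 mm. At the hard stop the pull rose from 5 N to about 18 N with no further travel.
- **Last checks, about 13.5 s in:** the fingers were 25.1 mm apart on the 26 mm knob, with a steady 16 N pull against the stop and no slip in the wrist view. The tin was upright, and the counter items looked unmoved in the last wide view; I did not measure their positions again.

No check failed. The only disagreement was between camera views, up to about 7 mm on the bar from the fixed cameras and about 3 mm on the button. The force reading during the drawer pull was noisy, so I relied on the stop itself.

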